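# Dock a battery pack and shut its gate

### The job

Two charging docks stand on the battery bench; in one of them the pack stands half out and the gate is open. With the fingertips, without lifting it, push that pack fully home against the back of its dock while the gate is open, then push the gate round until it is fully shut across the front, and move clear. Leave the other dock and everything else on the bench as it is.

Things in the scene. Friction and masses are not known exactly. Their poses are not given: they have to be found in the camera images.
- dock: the open dock to be closed up: a fixed, open-topped grey channel on the bench, 84 mm wide (its y). Its own +x points into the dock, away from the entrance; z up; yaw within 15 degrees. Origin on the bench, on the centre line, 100 mm inside the entrance. Floor 8 mm thick, from x = -150 mm (a lip before the entrance) to +120 mm. Side walls 8 mm thick, 60 mm high, x = -100 to +60 mm
- dock_stop (a point): centre of the face the pack stops against, at x = +60 mm in the dock's frame, 40 mm above the bench. Behind it stands the charger block, 60 mm long, 84 mm wide, 105 mm high. The bay between the side walls is 68 mm wide
- pack: the loose black battery pack, 152 mm long (its x, along the dock), 60 mm wide, 64 mm high, with a carry bar on top reaching 84 mm above its underside; 0.55 to 0.92 kg. Origin: centre of its underside, which is 8 mm above the bench. It slides with friction of a few N. Fully home its origin is at x = -16 mm and y within 4 mm of 0 in the dock's frame
- pack_end (a point): centre of the pack's flat outer end face, the one to push: 76 mm from the pack's origin along its -x, 32 mm above its underside. At the start it sticks out of the entrance towards the robot; fully home it is 8 mm inside the entrance
- gate (a joint): angle of the open dock's gate, rad: 0 = shut across the entrance (hard stop), 1.57 = straight out from the dock, more = swung farther back; starts at 1.6 to 2.2, limit 2.4. Hinged at the dock's +y side; shut, it runs from the hinge along the dock's -y. Seen from above it closes anticlockwise, pushed on its outer face. Slight friction (0.05 N m), no spring: it stays where left
- gate_hinge (a point): point on the gate's vertical hinge line, 42 mm above the bench, at x = -104 mm, y = +42 mm in the dock's frame; the mid plane of the plate passes through it
- gate_edge (a point): point in mid plane of the gate, at its free end, 84 mm from the hinge line, 42 mm above the bench. The gate is a plain aluminium plate 84 mm long, 8 mm thick, from 12 to 72 mm above the bench
- spare_dock: the other dock, of the same size and frame, fixed, a pack already home in it (as a fixed part) and its gate shut; hinge on its right (-y) side. Leave alone. The two docks may stand either way round, left and right
- spare_gate (a joint): angle of the other dock's gate in rad, 0 = shut, where it starts; leave it shut
- cell1: loose blue cylindrical cell, 32 mm diameter, 68 mm tall, standing between the two docks, farther from the robot; origin: centre of its underside
- cell2: another such cell, standing between the docks, nearer the robot; origin: centre of its underside
- tape: loose yellow ring (tape roll), 90 mm outside diameter, 19 mm high, lying flat in front of the docks, midway; origin: centre of its underside
- meter: loose yellow and black multimeter, 150 x 75 x 36 mm, lying on its back at the left; origin: centre of its underside
- driver: loose screwdriver, 200 mm long, lying at the right; origin under its middle
- jar: loose clear jar with a red cap, 70 mm diameter, 90 mm tall, standing at the left; origin: centre of its underside
- case: orange and black tool case, 190 x 140 x 70 mm, lying at the right; origin: centre of its underside

How it is judged:
On the way, in this order (a step that is already met when the one before it is completed fails the run):
1. the pack is fully home against the back of its dock while the gate is still open (x of pack in the frame of dock above -0.022 m and y of pack in the frame of dock between -0.008 and 0.008 m and z of pack in the frame of dock below 0.013 m and angle between pack's own z axis and vertical below 0.06 rad and value of joint gate above 0.8 rad), for 0.2 s.
2. the gate is shut with the pack still home (x of pack in the frame of dock above -0.022 m and y of pack in the frame of dock between -0.008 and 0.008 m and z of pack in the frame of dock below 0.013 m and angle between pack's own z axis and vertical below 0.06 rad and value of joint gate below 0.07 rad), for 0.2 s.
At the end, for the whole second after the job is handed in: the pack lies flat on the dock floor within 6 mm of fully home and 8 mm of the centre line, at rest; the gate is shut to within 0.07 rad (4 degrees); the other dock's gate is shut to within 0.07 rad (all of step 2 and linear speed of pack below 0.01 m/s and value of joint spare_gate below 0.07 rad); the robot touches nothing.
It fails at once if the pack was lifted or tipped (more than 12 mm up or 0.2 rad) (z of pack in the frame of dock above 0.02 m or angle between pack's own z axis and vertical above 0.2 rad).
It fails at once if the other dock's gate was opened (more than 0.2 rad) (value of joint spare_gate above 0.2 rad).
It fails at once if a bystander was moved more than 20 mm (distance of any of cell1, cell2, tape, meter, driver, jar, case from where it was at the start of the episode above 0.02 m).
It also fails if it takes over 45 s, if anything falls off the work surface, if the arm or the gripper's body presses on something with over 40 N, if the wrist force passes 120 N, or if a joint passes its speed limit or range.

### The arm

A 6-joint arm with a two-finger parallel gripper is mounted at the origin on the work surface. World frame = base frame: x ahead of the robot, y to its left, z up, the work surface at z = 0. Lengths are in m, angles in rad, forces in N, time in s.
With the tool pointing down it reaches from about 0.375 to 0.9 m from the base axis. Payload 3.1 kg.
Tool frame: the origin (TCP) lies on the centre line of the jaws, within the pads' length; the fingertips stand robot.tip_reach ahead of it and the grasp point (between the pads) is the TCP (robot.tip_reach is the distance from the TCP to the fingertips, in m); z points along the fingers, y is the direction in which the jaws open and shut (so a half turn about z gives the same grasp; the last joint's range is limited). The gripper opens to 87 mm and grips with 3 to 60 N. Pads are 19 mm wide; open, the fingers measure 117 mm over their backs; the gripper's body (75 mm by 190 mm) begins 51 mm behind the grasp point.
Start: joints at [1.016, 0.527, 1.433, -0, 1.181, -0.178], TCP at [0.23, 0.581, 0.242] pointing down, gripper open.
Joint ranges: [-3.08, 3.08], [-0.75, 2.2], [0.22, 2.44], [-1.43, 4.57], [0, 2.65], [-2.85, 2.85]. Speed limits (rad/s): [2.79, 2.79, 3.14, 3.14, 3.14, 3.14].

### API

Orientations are given as a unit quaternion [x, y, z, w].
In Python, from rig import telemetry, viewer, robot gives the robot as it stands. The module is installed in compiled form; this text tells all that it offers.
- The arm moves only by the tool step_arm, never from a script. Its argument "targets" is a list of rows, each an object of numbers: "dx", "dy", "dz": the shift along the tool's x, y, z in m; "rx", "ry", "rz": the turn, a rotation vector about the tool's x, y, z in degrees. In form: [{"dx": .., "dy": .., "dz": .., "rx": .., "ry": .., "rz": ..}, ...]. A call has exactly 5 rows; each row is the pose to reach, as a shift and turn from the pose measured when the call began, along the tool's axes at that moment; what a row does not reach only later rows make up. A row lasts 1/8 s, in which the tool goes at most 62.5 mm and 10.7 degrees, less where a joint would pass 70% of its speed; a pose out of reach is approached as far as the arm can. A call with a gripper value outside its range is refused whole. "gripper" is the opening, from 0 (shut) to 1 (fully open), set as the call begins (left out, the last holds). The fingers move at their own pace and stop on an object; "force" is the grip in N (left out, the last holds). Time passes only in rows, so rows that repeat a pose let the fingers close, or fill a call up. It gives the time, the measured TCP pose, the force and the opening at its end, in the units of the state.
- telemetry.get_obs(): the state, without advancing time (a new reading comes with each control period).
- viewer.camera(name): name is "scene" or "top" or "wrist"; returns a dict with "img" (420x560x3 uint8, blue, green, red), "depth" (420x560 float32, m along the optical axis (not along the pixel's ray), 0 where there is no reading), "K" (3x3 intrinsics, pixels), "R" (3x3) and "t" (3): a world point X has camera coordinates R X + t. Camera axes: x right, y down, z forward; pixel columns grow to the right and rows downward; lengths in m; the calibration is good to about 2 mm. A picture is of the moment at which its call begins.
- robot.hand_in(): hands the job in, once; it reports no verdict.
The state is a dict: "time": time; "q": joint angles; "joint_velocities": joint speeds; "joint_torque": joint torques, N m; "position": TCP position; "tool_rot": TCP orientation; "ft_force": force on the tool from outside, world axes, zero at the start; "moment": the same for the moment, N m; "grip_width": finger opening in m.
Only numpy, scipy, OpenCV 4.12 (cv2) and the standard library are available. Lean on these libraries where they do the work, as an engineer would, in place of code of your own. Each camera call takes 0.05 s, during which the arm holds its last target.

## Working session

There is one attempt and no reset: what is moved stays moved. The work goes in short steps, Python scripts to look and compute and a tool call to move; the robot and the scene stay as the last step left them, time stands still between calls to the robot, and variables do not carry over. Pictures are saved under pics/ and viewed, and the job is handed in when it is done.

Besides the shell and the picture viewer there is one more tool, called after "Call:" by a JSON object that holds its "method" and its "body", one argument or row to a line. step_arm: Moves the arm, as the interface text tells. Its arguments: {"type":"object","properties":{"targets":{"type":"array"},"gripper":{"type":"number"},"force":{"type":"number"}},"required":["targets"]}

```bash
mkdir -p pics; ls; python3 - <<'E'
from rig import telemetry, viewer, robot
import cv2,numpy as np
o=telemetry.get_obs();print({k:np.round(v,3) for k,v in o.items()}, robot.tip_reach)
for n in ["scene","top"]:
    c=viewer.camera(n);cv2.imwrite(f"pics/{n}0.png",c["img"]);np.savez(f"{n}0.npz",**c);print(n,c["K"],c["R"],c["t"])
E
```

```text
pics
{'time': np.float64(0.0), 'q': array([ 1.016,  0.528,  1.434, -0.   ,  1.181, -0.178]), 'joint_velocities': array([ 0.   , -0.   ,  0.   , -0.   , -0.002,  0.001]), 'joint_torque': array([-1.0000e-03, -4.4004e+01, -1.7659e+01,  6.3000e-02,  5.8000e-02,
       -0.0000e+00]), 'position': array([0.23 , 0.581, 0.241]), 'tool_rot': array([ 0.187,  0.982, -0.001, -0.   ]), 'ft_force': array([-1.065,  0.344, -0.107]), 'moment': array([ 0.032,  0.031, -0.035]), 'grip_width': np.float64(0.087)} 0.019
scene [[495.72008841   0.         280.10900904]
 [  0.         495.72008841 203.32144631]
 [  0.           0.           1.        ]] [[ 0.57787155  0.8160843  -0.00841925]
 [ 0.50017038 -0.36228604 -0.78649756]
 [-0.64489849  0.4502835  -0.61753599]] [-0.33557025 -0.23390334  1.66105367]
top [[388.66373218   0.         277.9268297 ]
 [  0.         388.66373218 207.96429324]
 [  0.           0.           1.        ]] [[-0.00311167 -0.99997199 -0.00680715]
 [-0.99908615  0.00339895 -0.04260638]
 [ 0.04262832  0.00666835 -0.99906875]] [-0.01065409  0.54627619  1.13034513]
```

View pics/scene0.png

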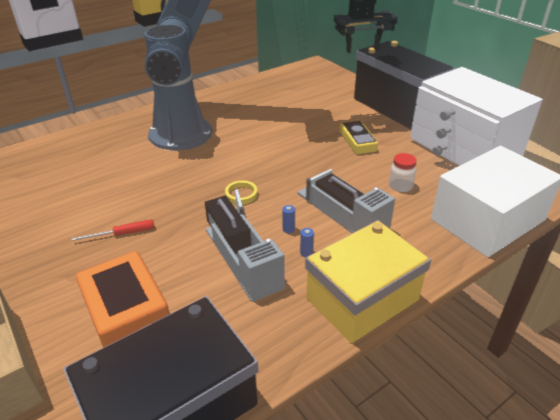

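View pics/top0.png

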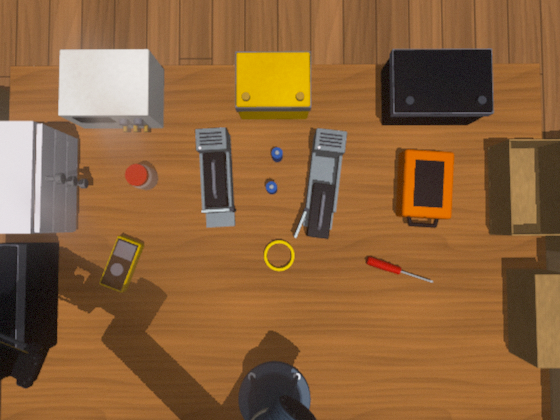

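The open dock is the right one: its charger is at top-image (330,140), the pack sticks out at (318,235) and the gate is at about (301,222). The tape ring at (279,255) sits close to the gate. I'll zoom in and measure.

```bash
cat > h.py <<'E'
import numpy as np,cv2
def ray(c,u,v,z):
    K,R,t=c["K"],c["R"],c["t"]
    d=R.T@np.linalg.inv(K)@np.array([u,v,1.]);o=-R.T@t
    return o+d*(z-o[2])/d[2]
def proj(c,X):
    p=c["K"]@(c["R"]@np.asarray(X,float)+c["t"]);return p[:2]/p[2]
def cloud(c):
    h,w=c["depth"].shape;u,v=np.meshgrid(np.arange(w),np.arange(h))
    p=np.stack([u,v,np.ones_like(u)],-1)@np.linalg.inv(c["K"]).T*c["depth"][...,None]
    return (p-c["t"])@c["R"]
E
python3 - <<'E'
from h import *
c=dict(np.load("top0.npz"));P=cloud(c)
im=cv2.resize(c["img"][115:275,255:365],None,fx=5,fy=5,interpolation=cv2.INTER_CUBIC)[:, :]
im=cv2.resize(c["img"][120:240,285:355],None,fx=5,fy=5,interpolation=cv2.INTER_CUBIC);cv2.imwrite("pics/topz.png",im)
s=dict(np.load("scene0.npz"));cv2.imwrite("pics/scz.png",cv2.resize(s["img"][175:305,190:330],None,fx=4.5,fy=4.5,interpolation=cv2.INTER_CUBIC))
m=(P[...,0]>0.3)&(P[...,0]<.72)&(P[...,1]<0.02)&(P[...,1]>-.25)&(c["depth"]>0)
for lo,hi in[(.1,.115),(.052,.066),(.066,.08),(.08,.1)]:
    k=(m&(P[...,2]>lo)&(P[...,2]<hi)).astype(np.uint8)
    n,l,st,ce=cv2.connectedComponentsWithStats(k)
    for i in range(1,n):
        if st[i,4]>12:
            r=cv2.minAreaRect(P[l==i][:,:2].astype(np.float32));print(lo,st[i],np.round(r[0],3),np.round(r[1],3),round(r[2],1),P[l==i][:,2].mean().round(4))
E
```

```text
0.1 [314 142  32  11 259] [ 0.709 -0.153] [0.084 0.026] 86.3 0.1062
0.052 [306 150  36  62 388] [ 0.622 -0.142] [0.085 0.166] 83.0 0.0603
0.066 [271 147  11  11  91] [ 0.701 -0.008] [0.028 0.029] 89.8 0.0694
0.066 [328 153  14   2  15] [ 0.696 -0.172] [0.035 0.002] 83.3 0.0721
0.066 [267 181  10  11  85] [0.605 0.005] [0.029 0.025] 0.9 0.0696
0.066 [ 307  182   28   57 1041] [ 0.538 -0.131] [0.06  0.152] 82.3 0.0728
0.066 [294 207  14  31  97] [ 0.504 -0.075] [0.01  0.087] 68.4 0.0733
0.08 [313 147  30   7  46] [ 0.699 -0.149] [0.081 0.008] 77.9 0.0901
0.08 [317 192   8  37 131] [ 0.537 -0.131] [0.01  0.101] 82.1 0.0912
```

View pics/topz.png

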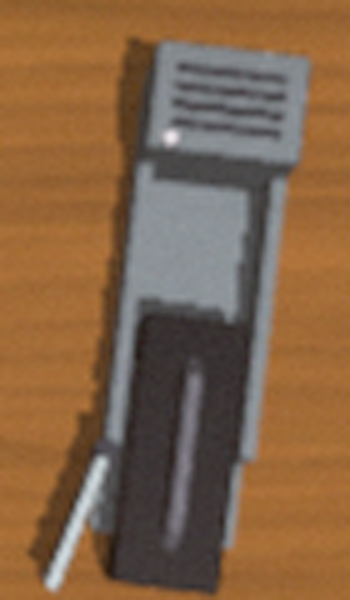

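View pics/scz.png

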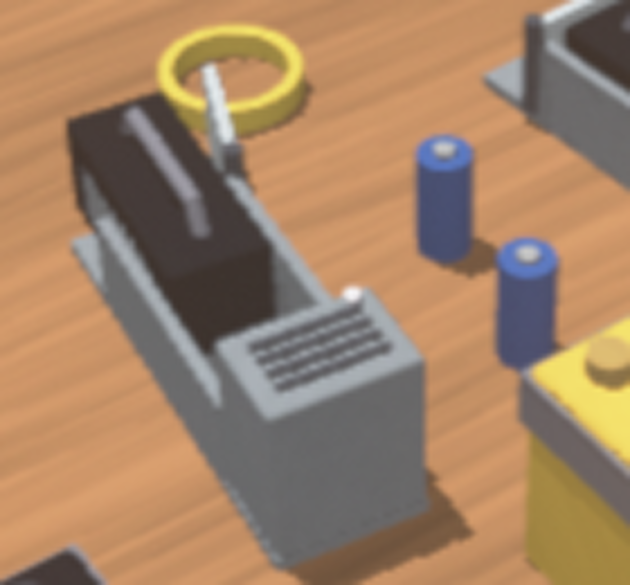

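```bash
python3 - <<'E'
from h import *
c=dict(np.load("top0.npz"));P=cloud(c);img=c["img"]
hsv=cv2.cvtColor(img,cv2.COLOR_BGR2HSV)
# charger top, unfiltered in x (box below y at height .105)
def rep(n,k):
    r=cv2.minAreaRect(P[k][:,:2].astype(np.float32));print(n,k.sum(),np.round(r[0],4),np.round(r[1],4),round(r[2],2),P[k][:,2].mean().round(4));return r
reg=np.zeros(img.shape[:2],bool);reg[120:240,290:352]=True
rep("charger",reg&(P[...,2]>.102)&(P[...,2]<.11))
# wall tops: ray cast on z=.06 with per-side line fits
k=reg&(P[...,2]>.055)&(P[...,2]<.066)
Q=P[k]; 
for nm,s in(("L",Q[:,1]+.135*Q[:,0]>-.057),("R",Q[:,1]+.135*Q[:,0]<-.057)):
    q=Q[s][:,:2].astype(np.float32);l=cv2.fitLine(q,cv2.DIST_HUBER,0,.01,.01).ravel();print(nm,len(q),l,np.degrees(np.arctan2(l[1],l[0])),q[:,0].min(),q[:,0].max())
# yellow tape
y=cv2.inRange(hsv,(20,120,100),(35,255,255));y[:235]=0;y[275:]=0;y[:,:255]=0;y[:,305:]=0
v,u=np.nonzero(y);q=np.array([ray(c,a,b,.019)[:2] for a,b in zip(u,v)],np.float32);print("tape",cv2.minEnclosingCircle(q))
# pack top with dark mask cast on z=.072
d=((hsv[...,2]<75)&reg&(P[...,2]>.066)&(P[...,2]<.08)).astype(np.uint8)
cn=max(cv2.findContours(d,0,1)[0],key=cv2.contourArea).reshape(-1,2)
print("pack",cv2.minAreaRect(np.array([ray(c,a,b,.072)[:2] for a,b in cn],np.float32)))
g=reg&(P[...,2]>.066)&(P[...,2]<.08)&(P[...,1]>-.105)&(P[...,0]<.56);g[:,:293]=0;g[:,310:]=0
q=P[g][:,:2].astype(np.float32);l=cv2.fitLine(q,cv2.DIST_HUBER,0,.01,.01).ravel();print("gate",len(q),l,q.min(0),q.max(0))
# scene cross-check: pack and gate from scene depth
s=dict(np.load("scene0.npz"));S=cloud(s)
k=(S[...,2]>.066)&(S[...,2]<.078)&(S[...,0]>.42)&(S[...,0]<.63)&(S[...,1]>-.2)&(S[...,1]<-.03)
n,l,st,ce=cv2.connectedComponentsWithStats(k.astype(np.uint8))
for i in range(1,n):
    if st[i,4]>15:
        r=cv2.minAreaRect(S[l==i][:,:2].astype(np.float32));print("scene",st[i],np.round(r[0],4),np.round(r[1],4),r[2])
E
```

```text
charger 608 [ 0.7275 -0.1548] [0.0834 0.0603] 82.91 0.1061
L 212 [ 0.99245065 -0.12264459  0.64033246 -0.10579623] -7.0447536 0.4654077 0.7546618
R 194 [ 0.99183047 -0.12756321  0.60298157 -0.17695679] -7.328801 0.4624217 0.69835156
tape ((0.4087586998939514, -0.014363853260874748), 0.04608038812875748)
pack ((0.5386383533477783, -0.1306564062833786), (0.06017160043120384, 0.15122877061367035), 82.229248046875)
gate 144 [ 0.9326075  -0.36089242  0.5030871  -0.07736927] [ 0.46286735 -0.0995441 ] [ 0.54909086 -0.0570701 ]
scene [235 190  10  23  86] [ 0.5097 -0.0752] [0.0104 0.0895] 67.6002426147461
scene [205 195  46  44 901] [ 0.5421 -0.1321] [0.0608 0.1565] 81.96078491210938
```

```bash
cat > mv.py <<'E'
import numpy as np
from rig import telemetry
from scipy.spatial.transform import Rotation as Ro
ex=np.array([np.cos(np.radians(-7.2)),np.sin(np.radians(-7.2)),0]);ey=np.array([-ex[1],ex[0],0]);ez=np.array([0,0,1.])
O=np.array([.6382,-.1435,0])
def D(x,y,z): return O+x*ex+y*ey+z*ez
Rt=np.stack([-ex,ey,-ez],1)  # tool: x=-ex,y=ey,z down
def go(*pts,verbose=True):
    o=telemetry.get_obs();R=Ro.from_quat(o["tool_rot"]);p=o["position"]
    print("t",o["time"].round(2),"pos",p.round(4),"dock",[round(float((p-O)@e),4) for e in (ex,ey,ez)],"f",o["ft_force"].round(1),"q",o["q"].round(2))
    for X in pts:
        print(np.round(X,3),"d",np.round(R.inv().apply(X-p),4),"r",np.round((R.inv()*Ro.from_matrix(Rt)).as_rotvec(degrees=True),2))
E
python3 - <<'E'
from mv import *
go(np.array([.42,.3,.24]),D(-.217,0,.24),D(-.217,0,.059))
E
```

```text
Traceback (most recent call last):
  File "mv.py", line 10, in go
    print("t",o["time"].round(2),"pos",p.round(4),"dock",[round(float((p-O)@e),4) for e in (ex,ey,ez)],"f",o["ft_force"].round(1),"q",o["q"].round(2))
              ^^^^^^^^^^^^^^^
AttributeError: 'float' object has no attribute 'round'
```

```bash
sed -i 's/o\["time"\].round(2)/round(float(o["time"]),2)/; s/^    o=telemetry.*/    o=telemetry.get_obs();R=Ro.from_quat(o["tool_rot"]);p=np.asarray(o["position"])/' mv.py
python3 - <<'E'
from mv import *
go(np.array([.42,.3,.24]),D(-.217,0,.24),D(-.217,0,.059))
E
```

```text
t 0.1 pos [0.2296 0.5806 0.2407] dock [-0.4961, 0.6672, 0.2407] f [ 0.4 -0.3 -0.6] q [ 1.02  0.53  1.43 -0.    1.18 -0.18]
[0.42 0.3  0.24] d [-0.2803 -0.1909  0.001 ] r [ -0.11  -0.03 -14.39]
[ 0.423 -0.116  0.24 ] d [-0.4362 -0.5769  0.0016] r [ -0.11  -0.03 -14.39]
[ 0.423 -0.116  0.059] d [-0.4362 -0.5766  0.1826] r [ -0.11  -0.03 -14.39]
```

Call:
{"method": "step_arm", "body": {
  "targets": [
    {"dx":-0.05,"dy":-0.034,"dz":0,"rz":-3},
    {"dx":-0.1,"dy":-0.068,"dz":0,"rz":-6},
    {"dx":-0.15,"dy":-0.102,"dz":0,"rz":-9},
    {"dx":-0.2,"dy":-0.136,"dz":0,"rz":-12},
    {"dx":-0.25,"dy":-0.17,"dz":0,"rz":-14.4}
  ],
  "gripper": 0
}}

```text
invalid input
```

```bash
python3 - <<'E'
from mv import *
go(D(-.217,0,.24),D(-.217,0,.059))
E
```

```text
t 0.1 pos [0.2296 0.5806 0.2407] dock [-0.4961, 0.6672, 0.2407] f [ 0.4 -0.3 -0.6] q [ 1.02  0.53  1.43 -0.    1.18 -0.18]
[ 0.423 -0.116  0.24 ] d [-0.4362 -0.5769  0.0016] r [ -0.11  -0.03 -14.39]
[ 0.423 -0.116  0.059] d [-0.4362 -0.5766  0.1826] r [ -0.11  -0.03 -14.39]
```

Probably all six keys are required.

Call:
{"method": "step_arm", "body": {
  "targets": [
    {"dx":-0.05,"dy":-0.034,"dz":0,"rx":0,"ry":0,"rz":-3},
    {"dx":-0.1,"dy":-0.068,"dz":0,"rx":0,"ry":0,"rz":-6},
    {"dx":-0.15,"dy":-0.102,"dz":0,"rx":0,"ry":0,"rz":-9},
    {"dx":-0.2,"dy":-0.136,"dz":0,"rx":0,"ry":0,"rz":-12},
    {"dx":-0.25,"dy":-0.17,"dz":0,"rx":0,"ry":0,"rz":-14.4}
  ],
  "gripper": 0
}}

```text
time: 0.72
position: [0.4002, 0.3289, 0.2407]
tool_rot: [0.062, 0.998, -0.001, -0.001]
ft_force: [0.8, 1.2, -0.5]
grip_width: 0.0447
```

```bash
python3 - <<'E'
from mv import *
go(D(-.217,0,.24),D(-.217,0,.059))
E
```

```text
t 0.72 pos [0.4002 0.3289 0.2407] dock [-0.2953, 0.4388, 0.2407] f [ 0.8  1.2 -0.5] q [ 0.47  0.39  1.7  -0.    1.06 -0.97]
[ 0.423 -0.116  0.24 ] d [-0.0775 -0.439   0.0015] r [-0.11 -0.06  0.11]
[ 0.423 -0.116  0.059] d [-0.0777 -0.4386  0.1825] r [-0.11 -0.06  0.11]
```

Call:
{"method": "step_arm", "body": {
  "targets": [
    {"dx":-0.01,"dy":-0.06,"dz":0,"rx":0,"ry":0,"rz":0},
    {"dx":-0.02,"dy":-0.12,"dz":0,"rx":0,"ry":0,"rz":0},
    {"dx":-0.03,"dy":-0.18,"dz":0,"rx":0,"ry":0,"rz":0},
    {"dx":-0.04,"dy":-0.24,"dz":0,"rx":0,"ry":0,"rz":0},
    {"dx":-0.05,"dy":-0.3,"dz":0,"rx":0,"ry":0,"rz":0}
  ]
}}

```text
time: 1.35
position: [0.4125, 0.0231, 0.2412]
tool_rot: [0.062, 0.998, -0.001, -0.0]
ft_force: [1.0, -0.5, 0.2]
grip_width: 0.0016
```

```bash
python3 - <<'E'
from mv import *
go(D(-.217,0,.24),D(-.217,0,.059))
E
```

```text
t 1.35 pos [0.4125 0.0231 0.2412] dock [-0.2448, 0.137, 0.2412] f [ 1.  -0.5  0.2] q [-0.21  0.24  1.93 -0.    0.96 -1.66]
[ 0.423 -0.116  0.24 ] d [-0.0275 -0.1371  0.0014] r [-0.11 -0.04  0.12]
[ 0.423 -0.116  0.059] d [-0.0276 -0.1368  0.1824] r [-0.11 -0.04  0.12]
```

Call:
{"method": "step_arm", "body": {
  "targets": [
    {"dx":-0.01,"dy":-0.05,"dz":0,"rx":0,"ry":0,"rz":0},
    {"dx":-0.02,"dy":-0.1,"dz":0,"rx":0,"ry":0,"rz":0},
    {"dx":-0.028,"dy":-0.137,"dz":0,"rx":0,"ry":0,"rz":0},
    {"dx":-0.028,"dy":-0.137,"dz":0.02,"rx":0,"ry":0,"rz":0},
    {"dx":-0.028,"dy":-0.137,"dz":0.02,"rx":0,"ry":0,"rz":0}
  ]
}}

```text
time: 1.98
position: [0.4222, -0.1161, 0.2203]
tool_rot: [0.062, 0.998, 0.0, -0.002]
ft_force: [1.0, 0.2, -0.2]
grip_width: 0.0005
```

```bash
python3 - <<'E'
from mv import *
go(D(-.217,0,.059))
from rig import viewer
import cv2
c=viewer.camera("wrist");cv2.imwrite("pics/w1.png",c["img"]);np.savez("w1.npz",**c)
from h import *
for n,X in dict(packend=D(-.176,0,.072),packL=D(-.176,.03,.072),hinge=D(-.104,.042,.072),O105=D(.06,0,.105)).items(): print(n,proj(c,X))
E
```

```text
t 1.98 pos [ 0.4222 -0.1161  0.2203] dock [-0.2178, 0.0001, 0.2203] f [ 1.   0.2 -0.2] q [-0.52  0.31  1.9  -0.    0.93 -1.97]
[ 0.423 -0.116  0.059] d [-1.500e-03 -1.000e-04  1.613e-01] r [-0.01 -0.26  0.05]
packend [275.45132483 243.28756053]
packL [306.87779888 243.28608115]
hinge [317.01562422 310.37639048]
O105 [275.43287207 468.46521996]
```

View pics/w1.png

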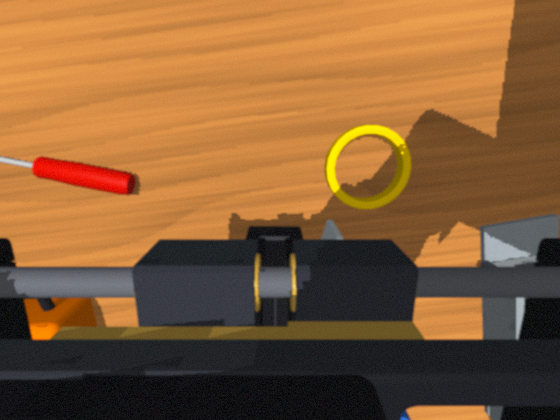

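The wrist view shows the tape at (370,167). The gripper hides most of the pack, whose end shows at (240,218), and the gate tip is at (333,230). I'll check the camera's mount position before descending.

```bash
python3 - <<'E'
from mv import *
c=np.load("w1.npz");C=-c["R"].T@c["t"];print(C, [(C-np.array([.4222,-.1161,.2203]))@e for e in (ex,ey,ez)])
E
```

```text
[ 0.35397687 -0.1080468   0.36511543] [np.float64(-0.06869449924132279), np.float64(-0.0005609267295359618), np.float64(0.1448154289038761)]
```

Call:
{"method": "step_arm", "body": {
  "targets": [
    {"dx":0.005,"dy":0,"dz":0.05,"rx":0,"ry":0,"rz":0},
    {"dx":0.005,"dy":0,"dz":0.1,"rx":0,"ry":0,"rz":0},
    {"dx":0.003,"dy":0,"dz":0.14,"rx":0,"ry":0,"rz":0},
    {"dx":0,"dy":0,"dz":0.161,"rx":0,"ry":0,"rz":0},
    {"dx":0,"dy":0,"dz":0.161,"rx":0,"ry":0,"rz":0}
  ]
}}

```text
time: 2.65
position: [0.4221, -0.1153, 0.0592]
tool_rot: [0.061, 0.998, 0.0, -0.003]
ft_force: [-1.1, 1.1, 0.5]
grip_width: 0.0003
```

```bash
python3 - <<'E'
from mv import *
go(D(-.186,0,.059),D(-.102,0,.059))
E
```

```text
t 2.65 pos [ 0.4221 -0.1153  0.0592] dock [-0.2179, 0.0009, 0.0592] f [-1.1  1.1  0.5] q [-0.52  0.64  2.04 -0.    0.47 -1.97]
[ 0.454 -0.12   0.059] d [-0.0319 -0.001   0.    ] r [ 0.01 -0.3   0.18]
[ 0.537 -0.131  0.059] d [-0.1159 -0.0012 -0.0004] r [ 0.01 -0.3   0.18]
```

Contact is expected after about 32 mm. I'll push slowly in stages so the pack doesn't coast.

Call:
{"method": "step_arm", "body": {
  "targets": [
    {"dx":-0.014,"dy":-0.001,"dz":0,"rx":0,"ry":0,"rz":0},
    {"dx":-0.027,"dy":-0.001,"dz":0,"rx":0,"ry":0,"rz":0},
    {"dx":-0.035,"dy":-0.001,"dz":0,"rx":0,"ry":0,"rz":0},
    {"dx":-0.045,"dy":-0.001,"dz":0,"rx":0,"ry":0,"rz":0},
    {"dx":-0.055,"dy":-0.001,"dz":0,"rx":0,"ry":0,"rz":0}
  ]
}}

```text
time: 3.28
position: [0.4758, -0.1224, 0.0592]
tool_rot: [0.061, 0.998, 0.001, -0.004]
ft_force: [-4.1, 1.0, 3.2]
grip_width: 0.0002
```

```bash
python3 - <<'E'
from mv import *
go(D(-.102,0,.059))
from rig import viewer
import cv2
from h import *
c=viewer.camera("top");cv2.imwrite("pics/t2.png",cv2.resize(c["img"][110:260,255:365],None,fx=4,fy=4))
c=viewer.camera("scene");cv2.imwrite("pics/s2.png",cv2.resize(c["img"][165:305,180:330],None,fx=4,fy=4))
E
```

```text
t 3.27 pos [ 0.4758 -0.1224  0.0592] dock [-0.1638, 0.0005, 0.0592] f [-4.1  1.   3.2] q [-0.48  0.67  1.9  -0.    0.58 -1.92]
[ 0.537 -0.131  0.059] d [-0.0617 -0.0007 -0.0003] r [ 0.05 -0.44  0.19]
```

View pics/s2.png

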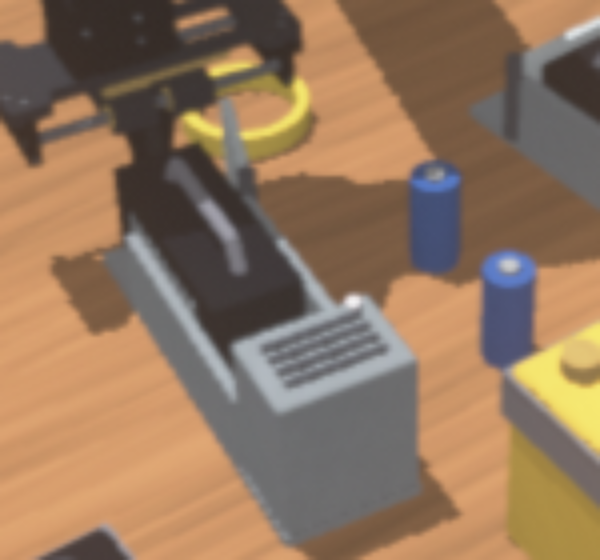

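The pack is sliding with about 4 N of push, the gate hasn't moved and nothing else is touched. I'll keep pushing.

Call:
{"method": "step_arm", "body": {
  "targets": [
    {"dx":-0.01,"dy":-0.001,"dz":0,"rx":0,"ry":0.3,"rz":0},
    {"dx":-0.02,"dy":-0.001,"dz":0,"rx":0,"ry":0,"rz":0},
    {"dx":-0.03,"dy":-0.001,"dz":0,"rx":0,"ry":0,"rz":0},
    {"dx":-0.04,"dy":-0.001,"dz":0,"rx":0,"ry":0,"rz":0},
    {"dx":-0.05,"dy":-0.001,"dz":0,"rx":0,"ry":0,"rz":0}
  ]
}}

```text
time: 4.0
position: [0.5288, -0.1308, 0.0589]
tool_rot: [0.061, 0.998, -0.0, -0.001]
ft_force: [-2.5, 0.2, -0.8]
grip_width: 0.0006
```

```bash
python3 - <<'E'
from mv import *
go(D(-.102,0,.059))
E
```

```text
t 4.0 pos [ 0.5288 -0.1308  0.0589] dock [-0.1102, -0.0011, 0.0589] f [-2.5  0.2 -0.8] q [-0.45  0.7   1.77 -0.    0.67 -1.89]
[ 0.537 -0.131  0.059] d [-0.0082  0.0011 -0.0001] r [-0.05 -0.1   0.19]
```

Call:
{"method": "step_arm", "body": {
  "targets": [
    {"dx":-0.003,"dy":0,"dz":0,"rx":0,"ry":0,"rz":0},
    {"dx":-0.005,"dy":0,"dz":0,"rx":0,"ry":0,"rz":0},
    {"dx":-0.007,"dy":0,"dz":0,"rx":0,"ry":0,"rz":0},
    {"dx":-0.008,"dy":0,"dz":0,"rx":0,"ry":0,"rz":0},
    {"dx":-0.009,"dy":0,"dz":0,"rx":0,"ry":0,"rz":0}
  ]
}}

```text
time: 4.62
position: [0.5373, -0.1318, 0.059]
tool_rot: [0.061, 0.998, -0.0, -0.001]
ft_force: [-4.3, 0.9, 3.3]
grip_width: 0.0003
```

```bash
python3 - <<'E'
from mv import *
go(D(-.102,0,.059))
E
```

```text
t 4.62 pos [ 0.5373 -0.1318  0.059 ] dock [-0.1015, -0.001, 0.059] f [-4.3  0.9  3.3] q [-0.44  0.71  1.75 -0.    0.69 -1.89]
[ 0.537 -0.131  0.059] d [ 0.0005  0.001  -0.    ] r [-0.04 -0.14  0.19]
```

Call:
{"method": "step_arm", "body": {
  "targets": [
    {"dx":-0.001,"dy":0,"dz":0,"rx":0,"ry":0,"rz":0},
    {"dx":-0.002,"dy":0,"dz":0,"rx":0,"ry":0,"rz":0},
    {"dx":-0.003,"dy":0,"dz":0,"rx":0,"ry":0,"rz":0},
    {"dx":-0.0035,"dy":0,"dz":0,"rx":0,"ry":0,"rz":0},
    {"dx":-0.004,"dy":0,"dz":0,"rx":0,"ry":0,"rz":0}
  ]
}}

```text
time: 5.25
position: [0.5381, -0.1317, 0.0589]
tool_rot: [0.061, 0.998, 0.0, -0.005]
ft_force: [-11.2, -1.9, 8.0]
grip_width: 0.0004
```

```bash
python3 - <<'E'
from mv import *
go(D(-.102,0,.059))
E
```

```text
t 5.25 pos [ 0.5381 -0.1317  0.0589] dock [-0.1008, -0.0009, 0.0589] f [-11.2  -1.9   8. ] q [-0.44  0.71  1.74 -0.    0.7  -1.89]
[ 0.537 -0.131  0.059] d [ 0.0012  0.0009 -0.0001] r [ 0.   -0.56  0.24]
```

Call:
{"method": "step_arm", "body": {
  "targets": [
    {"dx":-0.004,"dy":0,"dz":0,"rx":0,"ry":0,"rz":0},
    {"dx":-0.005,"dy":0,"dz":0,"rx":0,"ry":0,"rz":0},
    {"dx":-0.006,"dy":0,"dz":0,"rx":0,"ry":0,"rz":0},
    {"dx":-0.006,"dy":0,"dz":0,"rx":0,"ry":0,"rz":0},
    {"dx":-0.006,"dy":0,"dz":0,"rx":0,"ry":0,"rz":0}
  ]
}}

```text
time: 5.88
position: [0.538, -0.1314, 0.0585]
tool_rot: [0.06, 0.998, 0.001, -0.011]
ft_force: [-14.8, -1.1, 9.8]
grip_width: 0.0006
```

```bash
python3 - <<'E'
from mv import *
go(D(-.102,0,.059),D(-.16,0,.059))
from rig import viewer
import cv2
c=viewer.camera("scene");cv2.imwrite("pics/s3.png",cv2.resize(c["img"][165:305,180:330],None,fx=4,fy=4))
E
```

```text
t 5.88 pos [ 0.538  -0.1314  0.0585] dock [-0.1009, -0.0006, 0.0585] f [-14.8  -1.1   9.8] q [-0.44  0.71  1.73 -0.01  0.72 -1.88]
[ 0.537 -0.131  0.059] d [ 0.0011  0.0006 -0.0005] r [ 0.08 -1.31  0.32]
[ 0.479 -0.123  0.059] d [0.0591 0.0009 0.0009] r [ 0.08 -1.31  0.32]
```

View pics/s3.png

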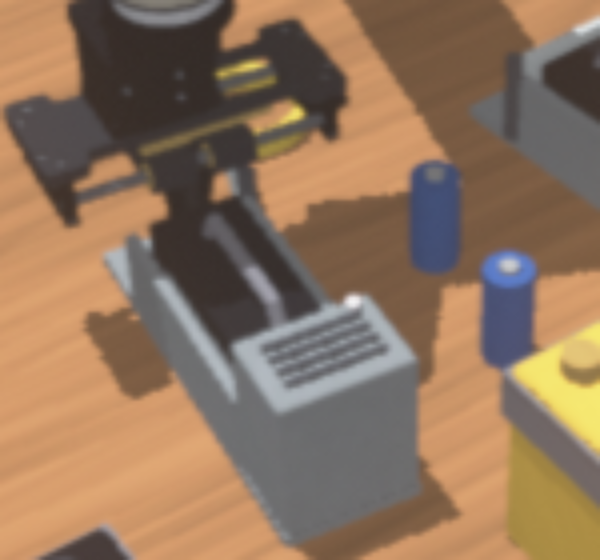

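The pack is home. The tool stays at x=-0.101 in the dock frame while the push rises to about 15 N, and the picture shows no gap to the charger. Next I'll back off and lift.

Call:
{"method": "step_arm", "body": {
  "targets": [
    {"dx":0.02,"dy":0,"dz":0,"rx":0,"ry":-0.6,"rz":0},
    {"dx":0.05,"dy":0,"dz":0,"rx":0,"ry":-1.3,"rz":0},
    {"dx":0.07,"dy":0,"dz":-0.04,"rx":0,"ry":-1.3,"rz":0},
    {"dx":0.07,"dy":0,"dz":-0.1,"rx":0,"ry":-1.3,"rz":0},
    {"dx":0.07,"dy":0,"dz":-0.13,"rx":0,"ry":-1.3,"rz":0}
  ]
}}

```text
time: 6.55
position: [0.4748, -0.1251, 0.1934]
tool_rot: [0.06, 0.998, -0.001, 0.005]
ft_force: [0.0, -0.2, -1.1]
grip_width: 0.0001
```

```bash
python3 - <<'E'
from mv import *
from rig import viewer
from h import *
c=viewer.camera("top");cv2.imwrite("pics/t4.png",cv2.resize(c["img"][110:260,255:365],None,fx=4,fy=4))
c=viewer.camera("scene");cv2.imwrite("pics/s4.png",cv2.resize(c["img"][165:305,180:330],None,fx=4,fy=4))
S=cloud(c)
k=(S[...,2]>.066)&(S[...,2]<.078)&(S[...,0]>.42)&(S[...,0]<.7)&(S[...,1]>-.22)&(S[...,1]<-.03)
n,l,st,ce=cv2.connectedComponentsWithStats(k.astype(np.uint8))
for i in range(1,n):
    if st[i,4]>15:
        r=cv2.minAreaRect(S[l==i][:,:2].astype(np.float32));p=np.array([*r[0],0])-O;print("scene",st[i],np.round(r[0],4),np.round(r[1],4),r[2],p@ex,p@ey)
H=D(-.104,.042,0);g=1.815
u=-np.sin(g)*ex-np.cos(g)*ey;n=-np.cos(g)*ex+np.sin(g)*ey
A=H+.058*u+.045*n
go(A+.17*ez,A+.057*ez)
E
```

```text
scene [235 190  10  23  87] [ 0.5092 -0.0747] [0.011 0.089] 67.18689727783203 -0.13658817874519422 0.05209121211623595
scene [218 214  43  38 736] [ 0.6108 -0.1407] [0.0604 0.1228] 83.1070785522461 -0.02753356161451611 -0.0006311985212331145
t 6.65 pos [ 0.476  -0.1257  0.1941] dock [-0.1632, -0.0026, 0.1941] f [ 0.1  0.5 -0.5] q [-0.49  0.42  1.82  0.    0.89 -1.94]
[ 0.502 -0.026  0.17 ] d [-0.014   0.1023  0.024 ] r [-0.17  0.76  0.31]
[ 0.502 -0.026  0.057] d [-0.0125  0.1026  0.1369] r [-0.17  0.76  0.31]
```

View pics/s4.png

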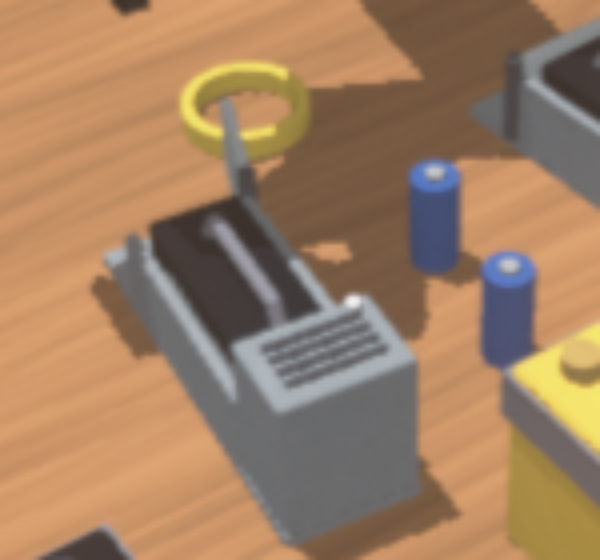

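View pics/t4.png

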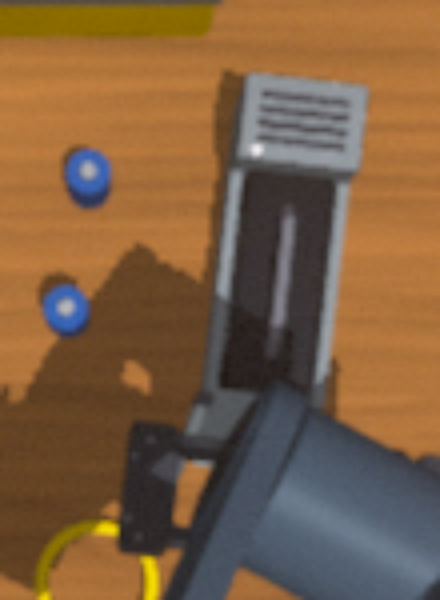

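The pack is home: its outer end is at x≈-0.089 and y≈-0.6 mm in the dock frame. The gate is unmoved. I'll go over the gate to its outer side and descend.

Call:
{"method": "step_arm", "body": {
  "targets": [
    {"dx":-0.007,"dy":0.05,"dz":0,"rx":0,"ry":0.7,"rz":0},
    {"dx":-0.013,"dy":0.102,"dz":0,"rx":0,"ry":0.7,"rz":0},
    {"dx":-0.013,"dy":0.103,"dz":0.05,"rx":0,"ry":0.7,"rz":0},
    {"dx":-0.013,"dy":0.103,"dz":0.1,"rx":0,"ry":0.7,"rz":0},
    {"dx":-0.013,"dy":0.103,"dz":0.136,"rx":0,"ry":0.7,"rz":0}
  ]
}}

```text
time: 7.28
position: [0.5034, -0.0252, 0.0552]
tool_rot: [0.06, 0.998, -0.001, 0.001]
ft_force: [-0.4, -0.1, 0.3]
grip_width: 0.0006
```

```bash
cat >> mv.py <<'E'
H=D(-.104,.042,0)
def gp(g,r=.058,off=0,z=.057):
    # centre of closed fingertip rectangle (19 x 30 mm, axes ex,ey) touching outer face at angle g
    u=-np.sin(g)*ex-np.cos(g)*ey;n=-np.cos(g)*ex+np.sin(g)*ey
    return H+r*u+(.004+.0095*abs(np.cos(g))+.015*abs(np.sin(g))+off)*n+z*ez
E
python3 - <<'E'
from mv import *
print("g 1.81 1.6 1.4 1.2 1.0 .8 .6 .4 .2 0")
go(*[gp(g) for g in (1.81,1.6,1.4,1.2,1.0,.8,.6,.4,.2,0)])
E
```

```text
g 1.81 1.6 1.4 1.2 1.0 .8 .6 .4 .2 0
t 7.28 pos [ 0.5034 -0.0252  0.0552] dock [-0.1486, 0.1005, 0.0552] f [-0.4 -0.1  0.3] q [-0.27  0.68  1.88 -0.    0.58 -1.72]
[ 0.494 -0.049  0.057] d [ 0.007  -0.0245 -0.0018] r [-0.16  0.09  0.33]
[ 0.486 -0.061  0.057] d [ 0.013  -0.0374 -0.0018] r [-0.16  0.09  0.33]
[ 0.481 -0.071  0.057] d [ 0.0163 -0.0481 -0.0017] r [-0.16  0.09  0.33]
[ 0.479 -0.082  0.057] d [ 0.0176 -0.0594 -0.0017] r [-0.16  0.09  0.33]
[ 0.479 -0.094  0.057] d [ 0.0164 -0.0714 -0.0017] r [-0.16  0.09  0.33]
[ 0.481 -0.107  0.057] d [ 0.0124 -0.0835 -0.0016] r [-0.16  0.09  0.33]
[ 0.487 -0.119  0.057] d [ 0.0055 -0.0948 -0.0016] r [-0.16  0.09  0.33]
[ 0.495 -0.13   0.057] d [-0.0043 -0.1047 -0.0015] r [-0.16  0.09  0.33]
[ 0.506 -0.139  0.057] d [-0.0165 -0.1122 -0.0015] r [-0.16  0.09  0.33]
[ 0.52  -0.145  0.057] d [-0.0304 -0.1166 -0.0015] r [-0.16  0.09  0.33]
```

Call:
{"method": "step_arm", "body": {
  "targets": [
    {"dx":0.005,"dy":-0.014,"dz":0,"rx":0,"ry":0,"rz":0},
    {"dx":0.007,"dy":-0.0245,"dz":-0.001,"rx":0,"ry":0,"rz":0},
    {"dx":0.013,"dy":-0.037,"dz":-0.001,"rx":0,"ry":0,"rz":0},
    {"dx":0.016,"dy":-0.048,"dz":-0.001,"rx":0,"ry":0,"rz":0},
    {"dx":0.0175,"dy":-0.059,"dz":-0.001,"rx":0,"ry":0,"rz":0}
  ]
}}

```text
time: 7.9
position: [0.4791, -0.0827, 0.0572]
tool_rot: [0.06, 0.998, -0.002, 0.002]
ft_force: [-0.2, 0.9, 0.2]
grip_width: 0.0009
```

```bash
python3 - <<'E'
from mv import *
from rig import viewer
from h import *
c=viewer.camera("scene");cv2.imwrite("pics/s5.png",cv2.resize(c["img"][165:305,180:330],None,fx=4,fy=4))
go(*[gp(g) for g in (1.2,1.0,.8,.6,.4,.2,0)])
E
```

```text
t 7.95 pos [ 0.4789 -0.0837  0.057 ] dock [-0.1655, 0.0394, 0.057] f [-0.3  0.1  0.2] q [-0.4   0.67  1.92 -0.    0.55 -1.85]
[ 0.479 -0.082  0.057] d [0.0003 0.0015 0.    ] r [-0.2   0.17  0.27]
[ 0.479 -0.094  0.057] d [-0.0009 -0.0104  0.0001] r [-0.2   0.17  0.27]
[ 0.481 -0.107  0.057] d [-0.0049 -0.0225  0.0001] r [-0.2   0.17  0.27]
[ 0.487 -0.119  0.057] d [-0.0119 -0.0339  0.0002] r [-0.2   0.17  0.27]
[ 0.495 -0.13   0.057] d [-0.0216 -0.0437  0.0003] r [-0.2   0.17  0.27]
[ 0.506 -0.139  0.057] d [-0.0338 -0.0512  0.0003] r [-0.2   0.17  0.27]
[ 0.52  -0.145  0.057] d [-0.0478 -0.0556  0.0004] r [-0.2   0.17  0.27]
```

View pics/s5.png

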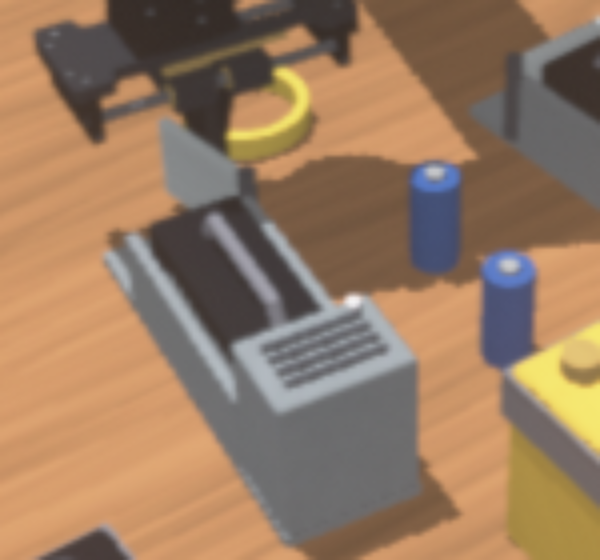

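The gate is swinging round as planned, with its free end now at about (165,125) in the crop. I'll continue along the arc.

Call:
{"method": "step_arm", "body": {
  "targets": [
    {"dx":-0.001,"dy":-0.0105,"dz":0,"rx":0,"ry":0,"rz":0},
    {"dx":-0.005,"dy":-0.0225,"dz":0,"rx":0,"ry":0,"rz":0},
    {"dx":-0.012,"dy":-0.034,"dz":0,"rx":0,"ry":0,"rz":0},
    {"dx":-0.0215,"dy":-0.0435,"dz":0,"rx":0,"ry":0,"rz":0},
    {"dx":-0.032,"dy":-0.051,"dz":0,"rx":0,"ry":0,"rz":0}
  ]
}}

```text
time: 8.57
position: [0.505, -0.1389, 0.0572]
tool_rot: [0.061, 0.998, -0.002, 0.001]
ft_force: [-0.4, 1.7, -0.1]
grip_width: 0.0007
```

```bash
python3 - <<'E'
from mv import *
go(*[gp(g) for g in (.2,.1,0)])
E
```

```text
t 8.57 pos [ 0.505  -0.1389  0.0572] dock [-0.1327, -0.0121, 0.0572] f [-0.4  1.7 -0.1] q [-0.48  0.69  1.83 -0.    0.62 -1.93]
[ 0.506 -0.139  0.057] d [-0.0012  0.0005  0.0002] r [-0.2   0.14  0.25]
[ 0.513 -0.142  0.057] d [-0.008  -0.0021  0.0002] r [-0.2   0.14  0.25]
[ 0.52  -0.145  0.057] d [-0.0152 -0.0039  0.0002] r [-0.2   0.14  0.25]
```

Call:
{"method": "step_arm", "body": {
  "targets": [
    {"dx":-0.006,"dy":-0.002,"dz":0,"rx":0,"ry":0,"rz":0},
    {"dx":-0.011,"dy":-0.003,"dz":0,"rx":0,"ry":0,"rz":0},
    {"dx":-0.015,"dy":-0.003,"dz":0,"rx":0,"ry":0,"rz":0},
    {"dx":-0.018,"dy":-0.003,"dz":0,"rx":0,"ry":0,"rz":0},
    {"dx":-0.02,"dy":-0.003,"dz":0,"rx":0,"ry":0,"rz":0}
  ]
}}

```text
time: 9.2
position: [0.5207, -0.1432, 0.0568]
tool_rot: [0.06, 0.998, -0.001, -0.003]
ft_force: [-10.3, -2.3, 4.8]
grip_width: 0.0002
```

```bash
python3 - <<'E'
from mv import *
from rig import viewer
from h import *
c=viewer.camera("scene");cv2.imwrite("pics/s6.png",cv2.resize(c["img"][165:305,180:330],None,fx=4,fy=4))
go(gp(0))
E
```

```text
t 9.25 pos [ 0.5206 -0.1432  0.0568] dock [-0.1167, -0.0145, 0.0568] f [-8.8 -2.7  3.6] q [-0.47  0.7   1.78 -0.01  0.67 -1.92]
[ 0.52  -0.145  0.057] d [ 0.0008 -0.0015 -0.0002] r [-0.12 -0.38  0.34]
```

View pics/s6.png

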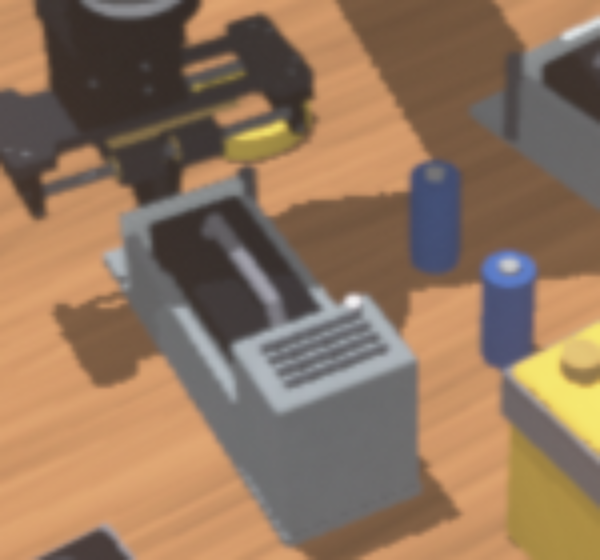

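The gate is shut against its hard stop, with about 10 N of push at the predicted position. Now I'll move clear.

Call:
{"method": "step_arm", "body": {
  "targets": [
    {"dx":0.01,"dy":0,"dz":0,"rx":0,"ry":0,"rz":0},
    {"dx":0.03,"dy":0,"dz":0,"rx":0,"ry":0,"rz":0},
    {"dx":0.05,"dy":0,"dz":-0.04,"rx":0,"ry":0,"rz":0},
    {"dx":0.07,"dy":0,"dz":-0.1,"rx":0,"ry":0,"rz":0},
    {"dx":0.07,"dy":0,"dz":-0.15,"rx":0,"ry":0,"rz":0}
  ]
}}

```text
time: 9.88
position: [0.4505, -0.1338, 0.2087]
tool_rot: [0.06, 0.998, -0.0, -0.004]
ft_force: [0.7, -0.8, -0.2]
grip_width: 0.0005
```

Call:
{"method": "step_arm", "body": {
  "targets": [
    {"dx":0.0,"dy":0.05,"dz":-0.02,"rx":0,"ry":0,"rz":0},
    {"dx":0.0,"dy":0.1,"dz":-0.03,"rx":0,"ry":0,"rz":0},
    {"dx":0,"dy":0.15,"dz":-0.03,"rx":0,"ry":0,"rz":0},
    {"dx":-0.01,"dy":0.2,"dz":-0.03,"rx":0,"ry":0,"rz":0},
    {"dx":-0.02,"dy":0.25,"dz":-0.03,"rx":0,"ry":0,"rz":0}
  ]
}}

```text
time: 10.5
position: [0.5009, 0.1139, 0.2386]
tool_rot: [0.06, 0.998, -0.0, -0.003]
ft_force: [1.4, -0.6, -0.3]
grip_width: 0.0002
```

Call:
{"method": "step_arm", "body": {
  "targets": [
    {"dx":0,"dy":0.05,"dz":0,"rx":0,"ry":0,"rz":0},
    {"dx":0,"dy":0.1,"dz":0,"rx":0,"ry":0,"rz":0},
    {"dx":0,"dy":0.15,"dz":0,"rx":0,"ry":0,"rz":0},
    {"dx":0,"dy":0.18,"dz":0,"rx":0,"ry":0,"rz":0},
    {"dx":0,"dy":0.18,"dz":0,"rx":0,"ry":0,"rz":0}
  ]
}}

```text
time: 11.12
position: [0.5221, 0.2949, 0.2383]
tool_rot: [0.058, 0.998, 0.0, -0.002]
ft_force: [-0.5, 0.8, -0.1]
grip_width: 0.0004
```

```bash
python3 - <<'E'
from mv import *
from rig import viewer
from h import *
go()
c=viewer.camera("top");cv2.imwrite("pics/t7.png",c["img"])
for nm,c in(("top",c),("scene",viewer.camera("scene"))):
    c0=dict(np.load(nm+"0.npz"))
    if nm=="scene": cv2.imwrite("pics/s7.png",cv2.resize(c["img"][165:305,180:330],None,fx=4,fy=4))
    S=cloud(c)
    k=(S[...,2]>.065)&(S[...,2]<.079)&(S[...,0]>.42)&(S[...,0]<.7)&(S[...,1]>-.22)&(S[...,1]<-.06)
    n,l,st,ce=cv2.connectedComponentsWithStats(k.astype(np.uint8))
    for i in range(1,n):
        if st[i,4]>15:
            q=S[l==i]-O;r=cv2.minAreaRect((np.stack([q@ex,q@ey],1)).astype(np.float32));print(nm,st[i],np.round(r[0],4),np.round(r[1],4),r[2])
    for a,lo,hi in(("blue",(105,120,60),(125,255,255)),("tape",(20,120,100),(35,255,255))):
        for w in(c0,c):
            m=cv2.inRange(cv2.cvtColor(w["img"],cv2.COLOR_BGR2HSV),lo,hi)
            n,l,st,ce=cv2.connectedComponentsWithStats(m);print(nm,a,[ce[i].round(1).tolist() for i in range(1,n) if 40<st[i,4]<900])
E
```

```text
t 11.12 pos [0.5221 0.2949 0.2383] dock [-0.1701, 0.4204, 0.2383] f [-0.5  0.8 -0.1] q [ 0.33  0.5   1.5   0.    1.15 -1.13]
top [ 311  152   31   56 1049] [-0.0149 -0.003 ] [0.0685 0.1535] 89.15379333496094
top [304 207  32   7  93] [-0.1025  0.0024] [0.0111 0.0871] 2.0283498764038086
top blue [[276.7, 153.4], [271.1, 187.3]]
top blue [[276.7, 153.3], [271.1, 187.4]]
top tape [[273.5, 114.5], [126.2, 261.5], [278.8, 255.4]]
top tape [[273.2, 114.5], [278.8, 255.5], [137.9, 247.0], [2.7, 349.3]]
scene [210 207  51  46 899] [-0.0357  0.0034] [0.1391 0.0895] 1.0824806690216064
scene blue []
scene blue []
scene tape [[146.7, 6.2], [357.4, 142.2], [241.3, 190.9]]
scene tape [[156.4, 5.4], [357.5, 142.5], [240.8, 192.1]]
```

View pics/t7.png

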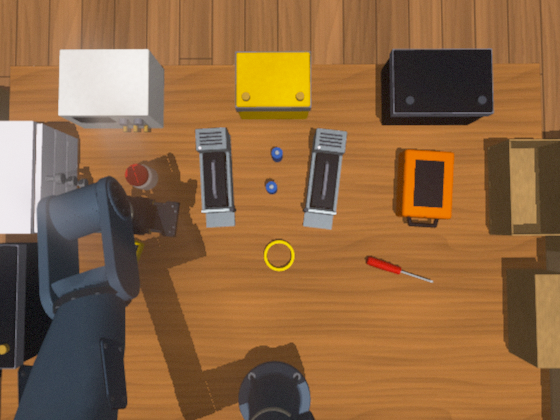

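View pics/s7.png

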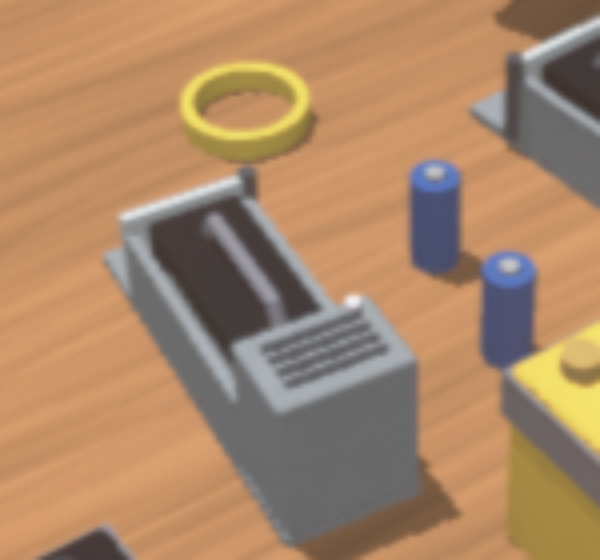

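```bash
python3 - <<'E'
from mv import *
from rig import viewer, robot
from h import *
for nm in("top","scene"):
    c=viewer.camera(nm);S=cloud(c);q=S-O;x=q@ex;y=q@ey
    k=(S[...,2]>.066)&(S[...,2]<.079)&(abs(x+.104)<.009)&(abs(y)<.04)
    l=cv2.fitLine(np.stack([x[k],y[k]],1).astype(np.float32),cv2.DIST_HUBER,0,.01,.01).ravel();print(nm,k.sum(),l,"deg",np.degrees(np.arctan(l[0]/l[1])))
E
```

```text
top 85 [ 2.7653698e-03 -9.9999619e-01 -1.0343440e-01  1.2676115e-04] deg -0.15844421
scene 112 [ 0.00302679  0.9999954  -0.097973   -0.01012958] deg 0.17342281
```

Both views put the gate within 0.2° of shut, so I'm handing in.

```bash
python3 -c "
from rig import robot;print(robot.hand_in())"
```

```text
the job is handed in; nothing more can be done
None
```

I pushed the pack home with the closed fingertips, then swung the gate shut and moved the arm clear. I handed the job in at about 11 s; it gives no verdict.

- **Pack:** it came to rest against the stop, and the tool stopped advancing while the push rose to about 15 N. Its final position in the top view is x ≈ -15 mm and y ≈ -3 mm in the dock frame. That y reading is biased, because wall pixels widened the outline; an earlier scene view gave y ≈ -0.6 mm.
- **Gate:** I pushed it from 1.8 rad round to its hard stop, where the push reached about 10 N. Line fits in the top and scene views put it within 0.2° of shut. A cruder box fit read 2°, still under the 4° limit.
- **Everything else:** the cells and tape are within about a pixel of where they started in the top view. The spare gate, case and driver look unchanged there. The arm blocked most of the meter and the jar in the last pictures, so I could not check those two. My route kept the fingertips about 0.2 m above the bench at that side.
- **Unreliable check:** the final scene-view box fit of the pack merged it with the gate, so I did not use it.

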